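# Roll the jar onto the anti-slip strip

## Robot

A 7-joint arm with a two-finger parallel gripper is mounted at the origin on the work surface. World frame = base frame: x ahead of the robot, y to its left, z up, the work surface at z = 0. Lengths are in mm, angles in rad, forces in N, time in s.
With the tool pointing down it reaches from about 400 to 875 mm from the base axis. Payload 4.4 kg.
Tool frame: the origin (TCP) lies at the very end of the fingers, on their centre line; the grasp point (between the pads) lies 19 mm behind it; y points along the fingers, z is the direction in which the jaws open and shut, and the axes are right-handed (so a half turn about y gives the same grasp; the last joint's range is limited). The gripper opens to 85 mm and grips with 20 to 120 N. Pads are 22 mm wide; open, the fingers measure 114 mm over their backs; the gripper's body (76 mm by 85 mm) begins 54 mm behind the grasp point. The pads swing forward as they close: fully open they stand 13 mm farther back than shut.
Start: joints at [1.283, 0.628, 0.038, 1.517, -0.027, 0.996, -0.02], TCP at [143.018, -634.085, 231.313] pointing down, gripper open.
Joint ranges: [-3.06, 3.06], [-0.37, 2.12], [-1.25, 1.32], [0.18, 2.47], [-1.1, 4.24], [0.23, 1.98], [-2.94, 2.94]. Speed limits (rad/s): [2.57, 2.57, 3.14, 3.14, 3.14, 3.14, 3.14].

## Interface

Orientations are given as [roll, pitch, yaw] about the fixed x, y, z axes, in that order (R = Rz(yaw) Ry(pitch) Rx(roll)).
In Python, from cell import * gives the robot as it stands.
- The arm moves only by the tool apply_moves, never from a script. Its argument "targets" is a list of rows, each a list of 6 numbers: the shift along the tool's x, y, z in units of 40 mm (1.0 is 40 mm), then the turn, a rotation vector about the tool's x, y, z in units of 8 degrees (1.0 is 8 degrees). A call has 1 to 12 rows; each row shifts and turns the commanded pose from where the row before left it, along the tool's axes as they then stand; what a row does not reach is not made up. A row lasts 1/8 s, in which the tool goes at most 62.5 mm and 10.7 degrees, less where a joint would pass 70% of its speed; a pose out of reach is approached as far as the arm can. A call is refused whole if a number of a shift passes 1 or a number of a turn 1, either way. A call with a gripper value outside its range is refused whole. "jaw" is the gripper command: -1 is shut, 1 is fully open, values between are in proportion, set as the call begins (left out, the last holds). The fingers move at their own pace and stop on an object; the grip force is fixed at half the most. Time passes only in rows, so rows that do not move let the fingers close. It gives the time, the measured TCP pose, the force and the opening at its end, in the units of the state.
- read_state(): the state, without advancing time (a new reading comes with each control period).
- get_image(name): name is "scene" or "top" or "wrist"; returns the picture (400x640x3 uint8, red, green, blue); there is no depth.
- calibration(name): a dict with "fx", "fy", "cx", "cy" (pixels), "world_from_camera" (4x4, takes a point from camera to world coordinates). Camera axes: x right, y down, z forward; pixel columns grow to the right and rows downward; lengths in mm; the calibration is good to about 2 mm. A picture is of the moment at which its call begins: read the wrist's pose just before it. calibration takes no time and is no camera call; for the wrist camera it gives the pose at the moment of the call.
- finish_job(): hands the job in, once; it reports no verdict.
The state is a dict: "clock": time; "qpos": joint angles; "qd": joint speeds; "tau": joint torques, N m; "eef_pos": TCP position; "tool_rot": TCP orientation; "force": force on the tool from outside, world axes, zero at the start; "torque": the same for the moment, N m; "width": finger opening in mm.
Only numpy, scipy, OpenCV 4.12 (cv2) and the standard library are available. Lean on these libraries where they do the work, as an engineer would, in place of code of your own. Each camera call takes 0.05 s, during which the arm holds its last target. There are 200 camera calls.

## Task

The open cream jar lies on its side on the low shelf, free to roll off it. With your fingertips on the top of the jar, roll it across the shelf until it rests on the dark rubber anti-slip strip, touching the strip along the whole length of its body, and leave it lying there at rest. Only push on its top from above: do not push it from behind, pinch it or lift it, and leave the lid, cups, brush and case where they are.

Things in the scene. Friction and masses are not known exactly. Their poses are not given: they have to be found in the camera images.
- shelf: White ABS shelf unit, fixed; its place and yaw vary. Flat level ledge, 340 mm deep (x), y -320 to +280 mm, its top 30 mm above the work surface. Origin at the ledge's underside; z up. At its left end (y +280 to +460) a cubby 240 mm high, open to +x, its mirrored door standing open at y +460 to +470, x +170 to +330 mm; a rim 30 mm high at the right end.
- strip: Dark grey rubber anti-slip strip, practically flush with the ledge (0.8 mm, nothing to climb): 240 mm long along its own x, 30 mm wide along its y. Origin at its centre, at the ledge's surface; z up. It lies to the left or right of the jar, 55 to 185 mm from the jar's axis and parallel to it within 0.15 rad.
- jar: Cream plastic jar, 0.12 to 0.26 kg, no lid, lying on its side with its axis roughly away from the robot, free to roll. Body 70 mm in diameter, 84 mm long; neck 60 mm in diameter, 16 mm long, at its +x end. Origin on its axis, mid-body, 35 mm above the ledge; x runs along the axis from base to mouth, y and z turn as it rolls. Friction about 0.6.
- jar_base (a point): Point on the jar's axis at the base end of its body, 42 mm from its origin; unmoved by turning. The jar rolls without slipping when its top is pressed with a few newtons and dragged across the axis: the axis travels half as far as the fingertip, which soon runs ahead of the top, so several short strokes are needed. Let go at rest it stays; at 0.1 m/s it rolls on 1 to 2 cm.
- jar_shoulder (a point): Point on the jar's axis at the other end of the round body, where the neck begins, 42 mm from the jar's origin.
- lid: The jar's cream twist lid, lying flat beyond the jar: disc 70 mm in diameter, 14 mm high. Origin at the centre of its underside. To be left alone.
- cups: Stack of blue nesting cups, upright at the right end of the ledge: 74 mm in diameter, 99 mm high. Origin at the centre of its underside. To be left alone.
- brush: Wooden nail brush, bristles down, at the far edge of the ledge: 36 x 95 x 32 mm, long along its own y. Origin at the centre of its underside. To be left alone.
- tweezers_case: Flat steel tweezers case at the far edge of the ledge: 28 x 115 x 15 mm, long along its own y. Origin at the centre of its underside. To be left alone.
Not all that is in view belongs to the job. Of the things like the jar, leave any that is red or turquoise; of the rest the larger one is meant.

How it is judged (in metres and radians):
At the end, for the whole second after the job is handed in: The jar lies at rest on its side on the ledge, both ends of its body's axis within 15 mm of the strip's centre line and within its 240 mm length, at lying height within 6 mm (under 10 mm/s, 0.3 rad/s). Lid, cups, brush and case are within 20 mm of where they stood (y of jar_base in the frame of strip between -0.015 and 0.015 m and x of jar_base in the frame of strip between -0.12 and 0.12 m and z of jar_base in the frame of shelf between 0.059 and 0.071 m and y of jar_shoulder in the frame of strip between -0.015 and 0.015 m and x of jar_shoulder in the frame of strip between -0.12 and 0.12 m and z of jar_shoulder in the frame of shelf between 0.059 and 0.071 m and linear speed of jar below 0.01 m/s and angular speed of jar below 0.3 rad/s and distance of each of lid, cups, brush, tweezers_case from where it was at the start of the episode below 0.02 m); the robot touches nothing.
It fails at once if the jar is lifted or stood up: either end of its body more than 12 mm above its lying height (z of any of jar_base, jar_shoulder in the frame of shelf above 0.077 m).
It fails at once if the fingers touch the jar while reaching down beside it (the point between the finger pads lower than the jar's top): pushed from behind or pinched instead of rolled from its top (contact force between the fingers and jar above 0.5 N and z of the grasp point in the frame of shelf below 0.1 m).
It fails at once if the lid, cups, brush or case is shifted by more than 20 mm (distance of any of lid, cups, brush, tweezers_case from where it was at the start of the episode above 0.02 m).
It also fails if it takes over 58 s, if anything falls off the work surface, if the arm or the gripper's body presses on something with over 40 N, if the wrist force passes 120 N, or if a joint passes its speed limit or range.

## Working session

There is one attempt and no reset: what is moved stays moved. The work goes in short steps, Python scripts to look and compute and a tool call to move; the robot and the scene stay as the last step left them, time stands still between calls to the robot, and variables do not carry over. Pictures are saved under pics/ and viewed, about 8 in all and at most 12, crops included, and the job is handed in when it is done.

Besides the shell and the picture viewer there is one more tool, called in YAML: its name, and indented under it one key for each argument. apply_moves: Moves the arm, as the interface text tells. Its arguments: {"type":"object","properties":{"targets":{"type":"array"},"jaw":{"type":"number"}},"required":["targets"]}

```bash
ls; mkdir -p pics
python3 - <<'E'
from cell import *
import cv2,numpy as np
s=read_state();print(s)
for n in("scene","top"):
    im=get_image(n);cv2.imwrite(f"pics/{n}0.png",im[:,:,::-1]);c=calibration(n);print(n,c)
E
```

```text
pics
{'clock': 0.0, 'qpos': array([ 1.28318291,  0.62936084,  0.0384362 ,  1.51838016, -0.02700504,
        0.99631708, -0.02001252]), 'qd': array([-1.79357259e-03, -2.23048206e-04,  4.77028060e-06,  2.09487585e-04,
       -2.13973712e-03,  2.14449593e-03,  7.58483384e-05]), 'tau': array([ 6.37868889e-04, -5.63408053e+01,  1.22574393e+00, -1.93446475e+01,
        1.08585905e-02,  1.06470968e-02, -3.54917375e-07]), 'eef_pos': array([ 142.89085152, -633.44307203,  230.37557731]), 'tool_rot': array([-1.57274384e+00, -1.93348136e-05, -2.91979010e+00]), 'force': array([-0.22123907, -0.84223872, -0.58276509]), 'torque': array([-0.02148356, -0.0312103 ,  0.0370838 ]), 'width': 85.41068461430626}
scene {'fx': 397.6083525508323, 'fy': 397.6083525508323, 'cx': 325.11730081870996, 'cy': 198.15465534226357, 'world_from_camera': array([[-7.34753529e-01,  3.72785119e-01, -5.66717308e-01,
         1.15171812e+03],
       [ 6.78149930e-01,  3.84210468e-01, -6.26494205e-01,
         6.24264249e+02],
       [-1.58089944e-02, -8.44638130e-01, -5.35104200e-01,
         6.21915879e+02],
       [ 0.00000000e+00,  0.00000000e+00,  0.00000000e+00,
         1.00000000e+00]])}
top {'fx': 383.45762065774727, 'fy': 383.45762065774727, 'cx': 319.8098106947258, 'cy': 200.8652121150756, 'world_from_camera': array([[-2.76064689e-02, -9.86164571e-01,  1.63454341e-01,
         3.89763448e+02],
       [-9.99502700e-01,  2.47389148e-02, -1.95534661e-02,
        -1.46979665e+01],
       [ 1.52392524e-02, -1.63912858e-01, -9.86357106e-01,
         1.00902552e+03],
       [ 0.00000000e+00,  0.00000000e+00,  0.00000000e+00,
         1.00000000e+00]])}
```

View pics/top0.png

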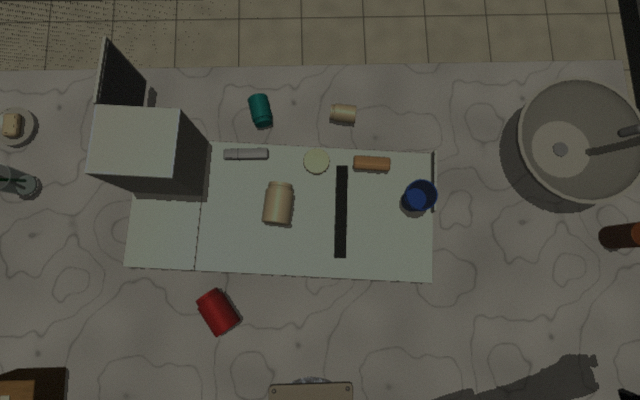

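View pics/scene0.png

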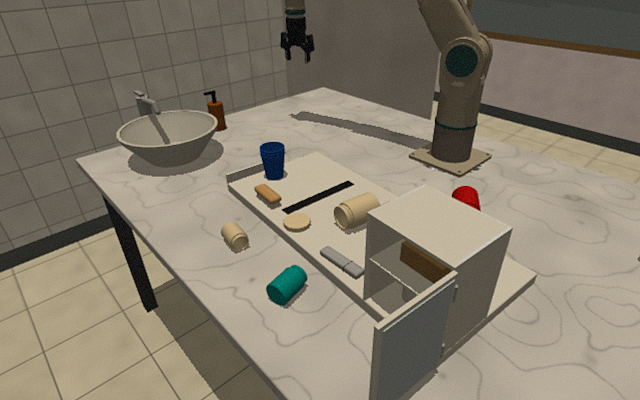

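Top view: the large cream jar is at about (278,204), mouth up-image (+x). The strip is at (341,212), to its right (-y). The lid is at (316,161), and the cups, brush and case are at (419,195), (372,163) and (246,154). I'll measure the jar and strip.

```bash
cat > h.py <<'E'
from cell import *
import cv2,numpy as np
from scipy.optimize import minimize
def proj(c,P):
    M=np.linalg.inv(c["world_from_camera"]);q=np.c_[P,np.ones(len(P))]@M.T
    return np.c_[c["fx"]*q[:,0]/q[:,2]+c["cx"],c["fy"]*q[:,1]/q[:,2]+c["cy"]]
def ray(c,uv,z):
    W=c["world_from_camera"];uv=np.asarray(uv,float).reshape(-1,2)
    d=np.c_[(uv[:,0]-c["cx"])/c["fx"],(uv[:,1]-c["cy"])/c["fy"],np.ones(len(uv))]@W[:3,:3].T
    return W[:3,3]+d*((z-W[2,3])/d[:,2])[:,None]
def big(m,seed=None):
    n,l,st,ce=cv2.connectedComponentsWithStats(m.astype(np.uint8))
    if seed is not None: return l==(l[seed[1],seed[0]])
    return l==1+np.argmax(st[1:,4])
def jarpts(p,z=65):
    t=np.linspace(0,2*np.pi,48);x,y,a=p
    L=[]
    for s,r in((-42,35),(42,35),(42,30),(58,30)):
        L.append(np.c_[x+s*np.cos(a)-r*np.cos(t)*np.sin(a),y+s*np.sin(a)+r*np.cos(t)*np.cos(a),z+r*np.sin(t)])
    return L
def render(c,p,S=4):
    m=np.zeros((400*S,640*S),np.uint8);L=jarpts(p)
    for A in(L[:2],L[2:]):
        h=cv2.convexHull((((proj(c,np.vstack(A))+.5)*S)*16).astype(np.int32)); cv2.fillConvexPoly(m,h,255,shift=4)
    return cv2.resize(m,(640,400),interpolation=cv2.INTER_AREA)/255.
def fit(views,p0):
    def f(p): return sum(np.abs(render(c,p)-m).sum() for c,m in views)
    r=minimize(f,p0,method="Nelder-Mead",options=dict(initial_simplex=np.array([p0,p0+np.array([8,0,0]),p0+np.array([0,8,0]),p0+np.array([0,0,.1])]),xatol=.1,fatol=.3))
    return r.x,r.fun
def cream(im):
    h=cv2.cvtColor(im,cv2.COLOR_RGB2HSV);return (h[...,0]>9)&(h[...,0]<30)&(h[...,1]>65)&(h[...,2]>70)
E
python3 - <<'E'
from h import *
T=cv2.imread("pics/top0.png")[:,:,::-1].copy();c=calibration("top")
m=np.zeros((400,640),bool);m[150:275,325:360]=T[150:275,325:360].max(2)<70
m=big(m);ys,xs=np.nonzero(m)
R=cv2.minAreaRect(ray(c,np.c_[xs,ys],30.8)[:,:2].astype(np.float32));print("strip",R)
hsv=cv2.cvtColor(T,cv2.COLOR_RGB2HSV);print(hsv[204,260:298].tolist())
j=np.zeros_like(m);j[175:232,255:300]=cream(T)[175:232,255:300];j=big(j);ys,xs=np.nonzero(j)
print(j.sum(),xs.min(),xs.max(),ys.min(),ys.max())
p0=np.r_[ray(c,[xs.mean(),ys.mean()],65)[0,:2],0.];p,f=fit([(c,j)],p0);print("jar",p,f)
o=T.copy();
for L in jarpts(p): cv2.polylines(o,[proj(c,L).astype(np.int32)],1,(0,255,0))
o[m]=(255,0,255)
o=np.vstack([cv2.resize(o[140:290,190:450],None,fx=3,fy=3)]);
S=cv2.imread("pics/scene0.png")[:,:,::-1].copy();cs=calibration("scene")
for L in jarpts(p): cv2.polylines(S,[proj(cs,L).astype(np.int32)],1,(0,255,0))
b=np.c_[cv2.boxPoints(R),[30.8]*4];cv2.polylines(S,[proj(cs,b).astype(np.int32)],1,(255,0,255))
o=np.hstack([cv2.resize(o,(500,288)),cv2.resize(S[160:260,250:400],(300,200))[:, :].repeat(1,0) if 0 else cv2.resize(S[150:250,270:390],(300,288))])
cv2.imwrite("pics/fit.png",o[:,:,::-1])
for n,uv,z in(("lid",(316,161),44),("cupsrim",(420,192),129),("brush",(372,163),62),("case",(246,154),45),("shelfnearR",(432,281),30),("nearL",(195,270),30),("farR",(433,152),60)):print(n,ray(c,uv,z)[0].round())
E
```

```text
strip ((526.3047485351562, -86.6191635131836), (31.156368255615234, 240.1067352294922), 86.60489654541016)
[[48, 23, 112], [44, 25, 113], [45, 23, 112], [38, 33, 93], [19, 53, 77], [18, 80, 80], [21, 70, 87], [21, 79, 90], [19, 81, 94], [23, 75, 98], [20, 78, 104], [20, 75, 105], [20, 73, 108], [24, 75, 106], [29, 60, 107], [34, 61, 112], [38, 48, 116], [38, 57, 116], [31, 54, 108], [23, 63, 109], [21, 76, 111], [22, 79, 106], [21, 83, 102], [20, 80, 96], [20, 81, 95], [20, 81, 91], [19, 77, 89], [21, 82, 84], [21, 74, 79], [20, 73, 73], [20, 81, 63], [21, 64, 52], [22, 50, 56], [27, 38, 60], [42, 26, 99], [44, 24, 115], [44, 25, 113], [43, 27, 114]]
380 276 290 183 222
jar [5.37474839e+02 5.08595372e+01 6.34569348e-02] 816.9254901960785
lid [655. -27.  44.]
cupsrim [ 551. -268.  129.]
brush [ 641. -169.   62.]
case [677. 154.  45.]
shelfnearR [ 341. -310.   30.]
nearL [385. 283.  30.]
farR [ 667. -328.   60.]
```

View pics/fit.png

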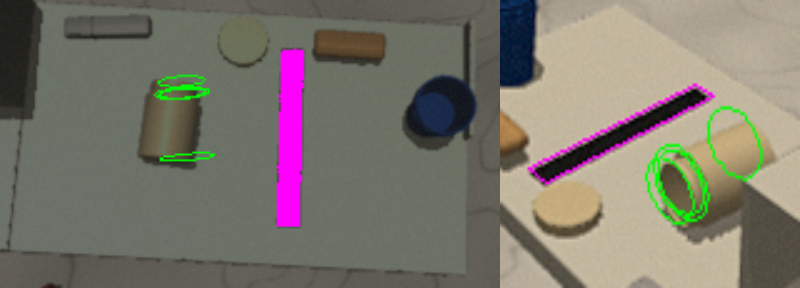

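```bash
cat >> h.py <<'E'
def jarmask(T,box):
    x0,y0,x1,y1=box;h=cv2.cvtColor(T,cv2.COLOR_RGB2HSV);m=np.zeros(T.shape[:2],np.uint8)
    m[y0:y1,x0:x1]=((h[...,1]>44)&(h[...,0]<42)&(T.max(2)>50))[y0:y1,x0:x1]
    m=cv2.morphologyEx(m,cv2.MORPH_CLOSE,np.ones((5,5),np.uint8));return big(m)
def jarfit(T,box,name,yaw0=0.):
    c=calibration("top");j=jarmask(T,box);ys,xs=np.nonzero(j)
    p0=np.r_[ray(c,[xs.mean(),ys.mean()],65)[0,:2],yaw0];p,f=fit([(c,j)],p0);print("jar",p.round(3),"resid",round(f,1),"area",j.sum())
    S=np.array([526.3,-86.6]);a=-np.radians(90-86.605);u=np.array([np.cos(a),np.sin(a)]);n=np.array([-u[1],u[0]])
    for s,k in((-42,"base"),(42,"shoulder")):
        q=p[:2]+s*np.array([np.cos(p[2]),np.sin(p[2])])-S;print(k,"strip x,y",(q@u).round(1),(q@n).round(1))
    o=T.copy();g=cv2.resize(o[140:290,190:450],None,fx=3,fy=3,interpolation=cv2.INTER_CUBIC)
    for A in(jarpts(p)[:2],jarpts(p)[2:]):
        h=cv2.convexHull(proj(c,np.vstack(A)).astype(np.float32)).reshape(-1,2);cv2.polylines(g,[((h+.5-[190,140])*3).astype(np.int32)],1,(0,255,0))
    cv2.imwrite(name,g[:,:,::-1]);return p
E
python3 - <<'E'
from h import *
T=cv2.imread("pics/top0.png")[:,:,::-1].copy()
p=jarfit(T,(255,175,300,232),"pics/fit2.png")
s=read_state();print(s["eef_pos"],s["tool_rot"]);from scipy.spatial.transform import Rotation as R
print(R.from_euler("xyz",s["tool_rot"]).as_matrix().round(3))
E
```

```text
jar [ 5.35817e+02  7.25640e+01 -1.54000e-01] resid 80.1 area 1132
base strip x,y -41.7 163.4
shoulder strip x,y 41.9 155.5
[ 142.90881679 -633.53958803  230.48615656] [-1.57246734e+00  1.75324297e-06 -2.91983235e+00]
[[-0.976 -0.     0.22 ]
 [-0.22   0.002 -0.976]
 [-0.    -1.    -0.002]]
```

View pics/fit2.png

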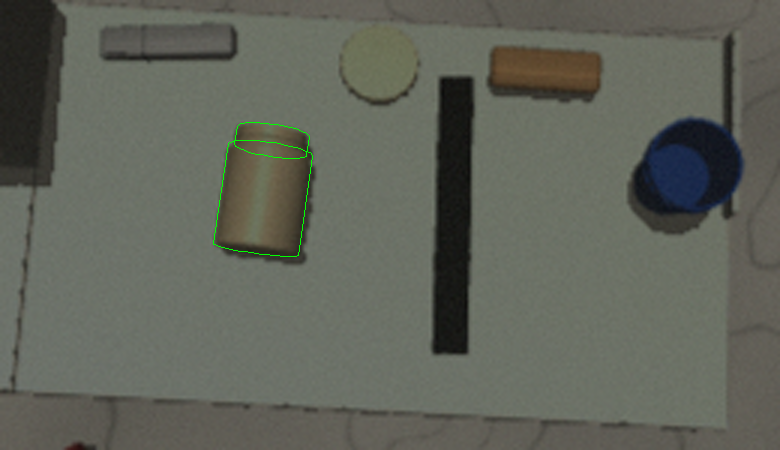

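The fit matches the image. The jar centre is at (535.8, 72.6) with yaw -0.154, and the strip centre line is about 160 mm away. I'll turn the gripper so the jaws spread along the jar axis, giving two fingertip contacts that hold the yaw.

apply_moves:
  targets:
    - [0,0,0,0,-1,0]
    - [0,0,0,0,-1,0]
    - [0,0,0,0,-1,0]
    - [0,0,0,0,-1,0]
    - [0,0,0,0,-1,0]
    - [0,0,0,0,-1,0]
    - [0,0,0,0,-1,0]
    - [0,0,0,0,-1,0]
    - [0,0,0,0,-0.56,0]
    - [0,0,0,0,0,0]
  jaw: -0.15

```text
clock: 1.35
eef_pos: [142.8, -633.8, 230.8]
tool_rot: [-1.571, 0.001, -1.726]
force: [-0.0, 0.1, 0.1]
width: 36.6
```

```bash
cat >> h.py <<'E'
from scipy.spatial.transform import Rotation as Rt
def togo(P):
    s=read_state();M=Rt.from_euler("xyz",s["tool_rot"]).as_matrix()
    print("t",round(s["clock"],2),"tcp",s["eef_pos"].round(1),"f",s["force"].round(2),"w",round(s["width"],1));print(M.round(3).tolist())
    print("togo/40",(M.T@(np.array(P)-s["eef_pos"])/40).round(3))
E
python3 -c "
from h import *
togo([535.8+12*.153,72.6+12*.988,130])"
```

```text
t 1.35 tcp [ 142.8 -633.8  230.8] f [-0.    0.06  0.1 ] w 36.6
[[-0.154, 0.0, 0.988], [-0.988, 0.001, -0.154], [-0.001, -1.0, -0.0]]
togo/40 [-19.261   2.539   6.984]
```

apply_moves:
  targets:
    - [-0.875,0,0.3175,0,0,0]
    - [-0.875,0,0.3175,0,0,0]
    - [-0.875,0,0.3175,0,0,0]
    - [-0.875,0,0.3175,0,0,0]
    - [-0.875,0,0.3175,0,0,0]
    - [-0.875,0,0.3175,0,0,0]
    - [-0.875,0,0.3175,0,0,0]
    - [-0.875,0,0.3175,0,0,0]
    - [-0.875,0,0.3175,0,0,0]
    - [-0.875,0,0.3175,0,0,0]
    - [-0.875,0,0.3175,0,0,0]

```text
clock: 2.72
eef_pos: [340.6, -274.0, 231.4]
tool_rot: [-1.57, -0.0, -1.726]
force: [0.8, -0.3, -0.5]
width: 36.3
```

apply_moves:
  targets:
    - [-0.875,0,0.3175,0,0,0]
    - [-0.875,0,0.3175,0,0,0]
    - [-0.875,0,0.3175,0,0,0]
    - [-0.875,0,0.3175,0,0,0]
    - [-0.875,0,0.3175,0,0,0]
    - [-0.875,0,0.3175,0,0,0]
    - [-0.875,0,0.3175,0,0,0]
    - [-0.875,0,0.3175,0,0,0]
    - [-0.875,0,0.3175,0,0,0]
    - [-0.875,0,0.3175,0,0,0]
    - [-0.875,0,0.3175,0,0,0]
    - [0,0,0,0,0,0]

```text
clock: 4.22
eef_pos: [537.9, 87.6, 231.3]
tool_rot: [-1.57, 0.002, -1.721]
force: [-0.5, -0.7, 0.1]
width: 36.3
```

```bash
python3 -c "
from h import *
togo([535.8+12*.153,72.6+12*.988,130])"
```

```text
t 4.22 tcp [537.9  87.6 231.3] f [-0.52 -0.73  0.14] w 36.3
[[-0.15, 0.001, 0.989], [-0.989, 0.002, -0.15], [-0.002, -1.0, 0.001]]
togo/40 [0.084 2.532 0.004]
```

apply_moves:
  targets:
    - [0.084,0.7,0,0,0,0]
    - [0,0.8,0,0,0,0]
    - [0,0.8,0,0,0,0]
    - [0,0.7,0,0,0,0]
    - [0,0.1,0,0,0,0]
    - [0,0,0,0,0,0]
    - [0,0,0,0,0,0]

```text
clock: 5.1
eef_pos: [537.4, 80.6, 108.6]
tool_rot: [-1.569, 0.001, -1.725]
force: [-1.0, -0.6, 0.8]
width: 36.1
```

apply_moves:
  targets:
    - [0,0.1,0,0,0,0]
    - [0,0,0,0,0,0]
    - [0,0,0,0,0,0]

```text
clock: 5.48
eef_pos: [536.6, 80.7, 103.4]
tool_rot: [-1.571, 0.0, -1.725]
force: [0.0, 0.7, -0.5]
width: 36.7
```

apply_moves:
  targets:
    - [0,0.06,0,0,0,0]
    - [0,0,0,0,0,0]

```text
clock: 5.72
eef_pos: [536.4, 80.7, 100.7]
tool_rot: [-1.571, -0.0, -1.725]
force: [0.3, -0.3, -0.4]
width: 36.4
```

apply_moves:
  targets:
    - [0,0.05,0,0,0,0]
    - [0,0,0,0,0,0]

```text
clock: 5.98
eef_pos: [536.7, 80.8, 98.9]
tool_rot: [-1.571, 0.0, -1.725]
force: [-0.3, 0.1, 0.4]
width: 36.2
```

apply_moves:
  targets:
    - [0,0.03,0,0,0,0]
    - [0,0,0,0,0,0]

```text
clock: 6.22
eef_pos: [536.9, 81.3, 98.6]
tool_rot: [-1.57, 0.001, -1.724]
force: [-1.5, 0.9, 8.9]
width: 36.3
```

apply_moves:
  targets:
    - [0.08,-0.008,0,0,0,0]
    - [0.15,-0.01,0,0,0,0]
    - [0.15,0,0,0,0,0]
    - [0.15,0.005,0,0,0,0]
    - [0.15,0.015,0,0,0,0]
    - [0.12,0.02,0,0,0,0]
    - [0.06,0.015,0,0,0,0]
    - [0,0,0,0,0,0]

```text
clock: 7.22
eef_pos: [531.9, 46.7, 98.6]
tool_rot: [-1.569, -0.0, -1.725]
force: [-3.7, -0.1, 23.2]
width: 36.5
```

```bash
python3 -c "
from h import *
cv2.imwrite('pics/s1.png',get_image('scene')[100:300,200:480][:,:,::-1].repeat(2,0).repeat(2,1));togo([536,72,100])"
```

```text
t 7.28 tcp [531.9  46.7  98.6] f [-4.27 -0.82 24.27] w 36.3
[[-0.153, 0.002, 0.988], [-0.988, -0.0, -0.153], [-0.0, -1.0, 0.002]]
togo/40 [-0.64  -0.035  0.004]
```

View pics/s1.png

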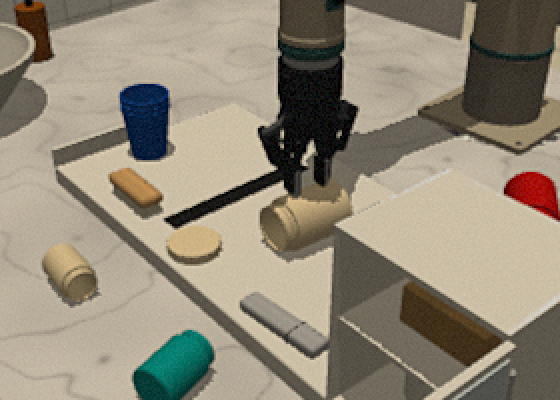

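The jar rolled about 17 mm and stayed under the fingertips without slipping. I'll run regular cycles of lift, return, press and a 48 mm stroke.

apply_moves:
  targets:
    - [0,-0.5,0,0,0,0]
    - [0,0,0,0,0,0]
    - [-0.525,0,0,0,0,0]
    - [0,0,0,0,0,0]
    - [0,0.3,0,0,0,0]
    - [0,0.15,0,0,0,0]
    - [0,0.025,0,0,0,0]
    - [0,0,0,0,0,0]

```text
clock: 8.28
eef_pos: [534.1, 68.0, 98.1]
tool_rot: [-1.571, 0.0, -1.725]
force: [-3.2, 2.5, 14.0]
width: 36.9
```

apply_moves:
  targets:
    - [0.08,-0.012,0,0,0,0]
    - [0.15,-0.02,0,0,0,0]
    - [0.15,-0.013,0,0,0,0]
    - [0.15,-0.006,0,0,0,0]
    - [0.15,0,0,0,0,0]
    - [0.15,0.006,0,0,0,0]
    - [0.15,0.013,0,0,0,0]
    - [0.14,0.02,0,0,0,0]
    - [0.08,0.012,0,0,0,0]
    - [0,0,0,0,0,0]

```text
clock: 9.52
eef_pos: [527.0, 19.2, 98.3]
tool_rot: [-1.571, -0.001, -1.725]
force: [-4.4, -0.5, 16.5]
width: 35.8
```

apply_moves:
  targets:
    - [0,-0.5,0,0,0,0]
    - [0,0,0,0,0,0]
    - [-0.6,0,0,0,0,0]
    - [0,0,0,0,0,0]
    - [0,0.3,0,0,0,0]
    - [0,0.17,0,0,0,0]
    - [0,0.025,0,0,0,0]
    - [0,0,0,0,0,0]

```text
clock: 10.52
eef_pos: [530.4, 44.1, 98.2]
tool_rot: [-1.571, 0.0, -1.725]
force: [-3.5, 1.1, 14.4]
width: 36.7
```

apply_moves:
  targets:
    - [0.08,-0.012,0,0,0,0]
    - [0.15,-0.02,0,0,0,0]
    - [0.15,-0.013,0,0,0,0]
    - [0.15,-0.006,0,0,0,0]
    - [0.15,0,0,0,0,0]
    - [0.15,0.006,0,0,0,0]
    - [0.15,0.013,0,0,0,0]
    - [0.14,0.02,0,0,0,0]
    - [0.08,0.012,0,0,0,0]
    - [0,0,0,0,0,0]

```text
clock: 11.78
eef_pos: [523.5, -4.5, 98.3]
tool_rot: [-1.57, -0.001, -1.725]
force: [-2.4, -0.7, 10.2]
width: 36.4
```

apply_moves:
  targets:
    - [0,-0.5,0,0,0,0]
    - [0,0,0,0,0,0]
    - [-0.6,0,0,0,0,0]
    - [0,0,0,0,0,0]

```text
clock: 12.28
eef_pos: [527.3, 21.8, 117.0]
tool_rot: [-1.571, 0.001, -1.722]
force: [-0.7, 0.4, 0.0]
width: 36.2
```

```bash
python3 -c "
from h import *
T=get_image('top');cv2.imwrite('pics/t3.png',T[140:290,190:450][:,:,::-1].repeat(3,0).repeat(3,1))
togo([536,72,100])
print(jarmask(T,(270,170,330,235)).sum())"
```

```text
t 12.32 tcp [526.9  20.3 116.9] f [-0.77 -0.34 -0.3 ] w 36.0
[[-0.152, -0.001, 0.988], [-0.988, -0.0, -0.152], [0.0, -1.0, -0.001]]
togo/40 [-1.312  0.421  0.029]
2668
```

View pics/t3.png

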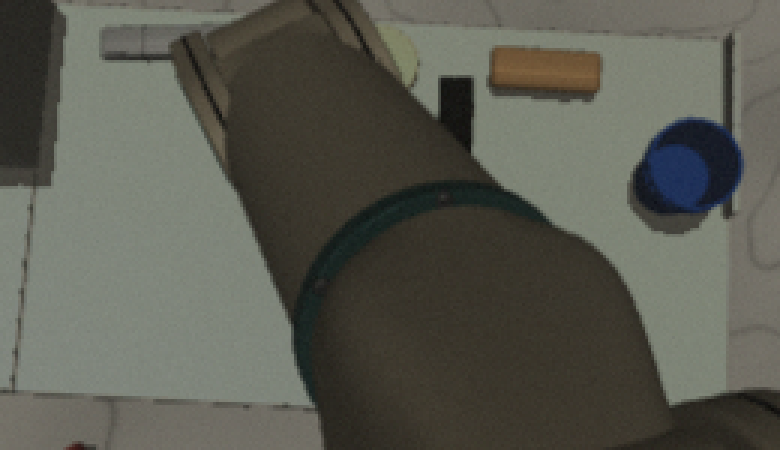

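The arm hides the jar from the top camera, so I'll use the scene camera for checks. Two more cycles.

apply_moves:
  targets:
    - [0,0.3,0,0,0,0]
    - [0,0.17,0,0,0,0]
    - [0,0.03,0,0,0,0]
    - [0,0,0,0,0,0]

```text
clock: 12.82
eef_pos: [526.8, 20.5, 98.2]
tool_rot: [-1.571, 0.0, -1.725]
force: [-4.0, 1.6, 14.9]
width: 36.4
```

apply_moves:
  targets:
    - [0.08,-0.012,0,0,0,0]
    - [0.15,-0.02,0,0,0,0]
    - [0.15,-0.013,0,0,0,0]
    - [0.15,-0.006,0,0,0,0]
    - [0.15,0,0,0,0,0]
    - [0.15,0.006,0,0,0,0]
    - [0.15,0.013,0,0,0,0]
    - [0.14,0.02,0,0,0,0]
    - [0.08,0.012,0,0,0,0]
    - [0,0,0,0,0,0]

```text
clock: 14.08
eef_pos: [520.0, -28.2, 98.3]
tool_rot: [-1.57, -0.001, -1.725]
force: [-1.9, -0.0, 9.6]
width: 36.3
```

apply_moves:
  targets:
    - [0,-0.5,0,0,0,0]
    - [0,0,0,0,0,0]
    - [-0.6,0,0,0,0,0]
    - [0,0,0,0,0,0]
    - [0,0.3,0,0,0,0]
    - [0,0.17,0,0,0,0]
    - [0,0.03,0,0,0,0]
    - [0,0,0,0,0,0]

```text
clock: 15.08
eef_pos: [523.0, -3.6, 98.3]
tool_rot: [-1.571, -0.0, -1.725]
force: [-3.9, 2.1, 16.4]
width: 36.5
```

apply_moves:
  targets:
    - [0.08,-0.012,0,0,0,0]
    - [0.15,-0.02,0,0,0,0]
    - [0.15,-0.013,0,0,0,0]
    - [0.15,-0.006,0,0,0,0]
    - [0.15,0,0,0,0,0]
    - [0.15,0.006,0,0,0,0]
    - [0.15,0.013,0,0,0,0]
    - [0.14,0.02,0,0,0,0]
    - [0.08,0.012,0,0,0,0]
    - [0,0,0,0,0,0]

```text
clock: 16.32
eef_pos: [516.1, -52.1, 98.2]
tool_rot: [-1.57, -0.001, -1.725]
force: [-2.6, -1.4, 9.5]
width: 36.0
```

apply_moves:
  targets:
    - [0,-0.5,0,0,0,0]
    - [0,0,0,0,0,0]
    - [-0.6,0,0,0,0,0]
    - [0,0,0,0,0,0]

```text
clock: 16.82
eef_pos: [520.0, -25.7, 117.0]
tool_rot: [-1.571, 0.001, -1.721]
force: [0.3, -0.5, 0.3]
width: 36.4
```

```bash
python3 -c "
from h import *
T=get_image('scene');cv2.imwrite('pics/s4raw.png',T[:,:,::-1]);c=calibration('scene')
d=66.8+49.2;p=[535.8-.153*d,72.6-.988*d,-.154];print(p)
g=cv2.resize(T[120:270,230:430],None,fx=4,fy=4,interpolation=cv2.INTER_CUBIC)
for A in(jarpts(p)[:2],jarpts(p)[2:]):
    h=cv2.convexHull(proj(c,np.vstack(A)).astype(np.float32)).reshape(-1,2);cv2.polylines(g,[((h+.5-[230,120])*4).astype(np.int32)],1,(0,255,0))
cv2.imwrite('pics/s4.png',g[:,:,::-1]);togo([536,72,100])"
```

```text
[518.0519999999999, -42.00800000000001, -0.154]
t 16.88 tcp [519.6 -27.1 116.9] f [ 0.54 -0.37 -0.31] w 36.2
[[-0.152, -0.001, 0.988], [-0.988, 0.0, -0.152], [0.0, -1.0, -0.001]]
togo/40 [-2.511  0.422  0.03 ]
```

View pics/s4.png

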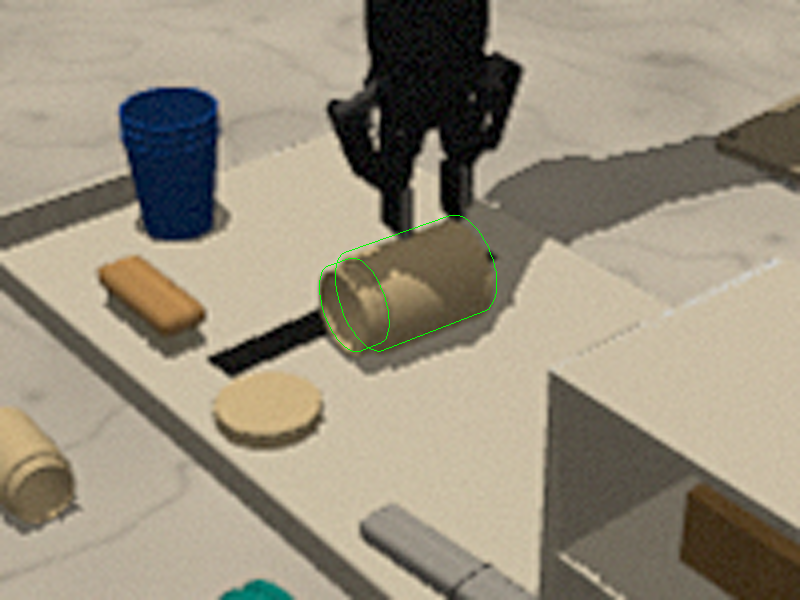

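The predicted outline (green) matches the jar to within about 1 mm, and its yaw has held. About 44 mm remain, so I'll do two strokes of 22 mm.

apply_moves:
  targets:
    - [0.06,0.3,0,0,0,0]
    - [0,0.17,0,0,0,0]
    - [0,0.02,0,0,0,0]
    - [0,0,0,0,0,0]

```text
clock: 17.38
eef_pos: [518.9, -30.1, 98.7]
tool_rot: [-1.571, -0.001, -1.725]
force: [-4.3, 1.1, 16.5]
width: 36.5
```

apply_moves:
  targets:
    - [0.08,-0.012,0,0,0,0]
    - [0.14,-0.02,0,0,0,0]
    - [0.14,-0.013,0,0,0,0]
    - [0.14,-0.006,0,0,0,0]
    - [0.14,0,0,0,0,0]
    - [0.14,0.006,0,0,0,0]
    - [0.12,0.013,0,0,0,0]
    - [0.1,0.018,0,0,0,0]
    - [0.08,0.012,0,0,0,0]
    - [0,0,0,0,0,0]

```text
clock: 18.62
eef_pos: [512.8, -72.7, 97.9]
tool_rot: [-1.571, -0.0, -1.725]
force: [-0.7, 0.7, 0.1]
width: 36.1
```

apply_moves:
  targets:
    - [0,-0.5,0,0,0,0]
    - [0,0,0,0,0,0]
    - [-0.55,0,0,0,0,0]
    - [0,0,0,0,0,0]
    - [0,0.3,0,0,0,0]
    - [0,0.17,0,0,0,0]
    - [0,0.03,0,0,0,0]
    - [0,0,0,0,0,0]

```text
clock: 19.62
eef_pos: [515.6, -51.3, 98.8]
tool_rot: [-1.571, -0.001, -1.725]
force: [-4.3, 0.3, 17.0]
width: 36.1
```

The force fell to zero at the end of that stroke, so the jar may have rolled a little on its own. I'll check before pushing again.

```bash
python3 -c "
from h import *
T=get_image('scene');cv2.imwrite('pics/s5raw.png',T[:,:,::-1]);c=calibration('scene')
g=cv2.resize(T[120:240,270:400],None,fx=6,fy=5*0+6,interpolation=cv2.INTER_CUBIC)[:600]
for d,col in((137.3,(0,255,0)),(145.3,(255,0,0))):
  p=[535.8-.153*d,72.6-.988*d,-.154]
  for A in(jarpts(p)[:2],jarpts(p)[2:]):
    h=cv2.convexHull(proj(c,np.vstack(A)).astype(np.float32)).reshape(-1,2);cv2.polylines(g,[((h+.5-[270,120])*6).astype(np.int32)],1,col)
cv2.imwrite('pics/s5.png',g[:,:,::-1]);togo([536,72,100])"
```

```text
t 19.68 tcp [515.6 -51.2  98.8] f [-5.24  0.59 16.62] w 36.5
[[-0.154, -0.001, 0.988], [-0.988, -0.001, -0.154], [0.001, -1.0, -0.001]]
togo/40 [-3.123 -0.034  0.03 ]
```

View pics/s5.png

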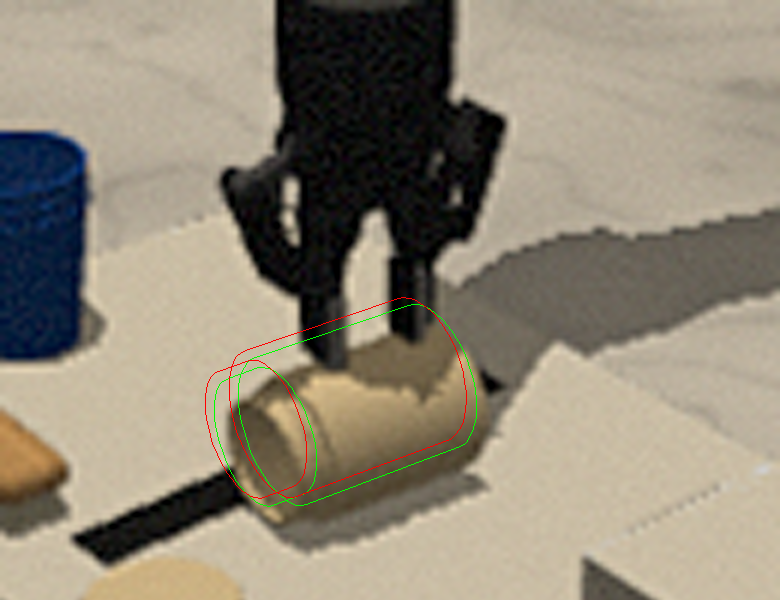

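```bash
cat >> h.py <<'E'
def hulls(c,p):
    return [cv2.convexHull(proj(c,np.vstack(A)).astype(np.float32)).reshape(-1,2) for A in(jarpts(p)[:2],jarpts(p)[2:])]
def chfit(T,p0,name,box=(270,120,400,240)):
    c=calibration("scene");G=cv2.GaussianBlur(T,(0,0),.8);E=cv2.Canny(G,25,70)
    D=cv2.distanceTransform(255-E,cv2.DIST_L2,5)
    def f(p):
        P=np.vstack([np.vstack([np.linspace(a,b,12) for a,b in zip(h,np.roll(h,-1,0))]) for h in hulls(c,p)[:1]])
        return np.minimum(cv2.remap(D,P[:,0].astype(np.float32)[None],P[:,1].astype(np.float32)[None],1),3).mean()
    best=min((minimize(f,np.r_[p0[0]+dx,p0[1]+dy,p0[2]],method="Nelder-Mead",options=dict(initial_simplex=np.array([p0,p0+np.array([4,0,0]),p0+np.array([0,4,0]),p0+np.array([0,0,.06])])+[dx,dy,0])) for dy in range(-12,13,4) for dx in(-4,0,4)),key=lambda r:r.fun)
    p=best.x;print("jar",p.round(3),"chamfer px",round(best.fun,2));x0,y0,x1,y1=box
    S=np.array([526.3,-86.6]);a=-np.radians(90-86.605);u=np.array([np.cos(a),np.sin(a)]);n=np.array([-u[1],u[0]])
    for s in(-42,42):
        q=p[:2]+s*np.array([np.cos(p[2]),np.sin(p[2])])-S;print("strip x,y",(q@u).round(1),(q@n).round(1))
    g=cv2.resize(T[y0:y1,x0:x1],None,fx=5,fy=5,interpolation=cv2.INTER_CUBIC)
    for h in hulls(c,p): cv2.polylines(g,[((h+.5-[x0,y0])*5).astype(np.int32)],1,(0,255,0))
    cv2.imwrite(name,g[:,:,::-1]);return p
E
python3 -c "
from h import *
T=cv2.imread('pics/s4raw.png')[:,:,::-1].copy();chfit(T,np.array([518,-42,-.154]),'pics/x.png')
T=cv2.imread('pics/s5raw.png')[:,:,::-1].copy();chfit(T,np.array([516.6,-51,-.154]),'pics/s5b.png')
"
```

```text
jar [ 5.25131e+02 -3.90730e+01 -1.07000e-01] chamfer px 0.79
strip x,y -45.9 49.4
strip x,y 38.0 45.4
jar [ 5.25497e+02 -4.77510e+01 -1.04000e-01] chamfer px 0.76
strip x,y -45.1 40.6
strip x,y 38.9 36.8
```

View pics/s5b.png

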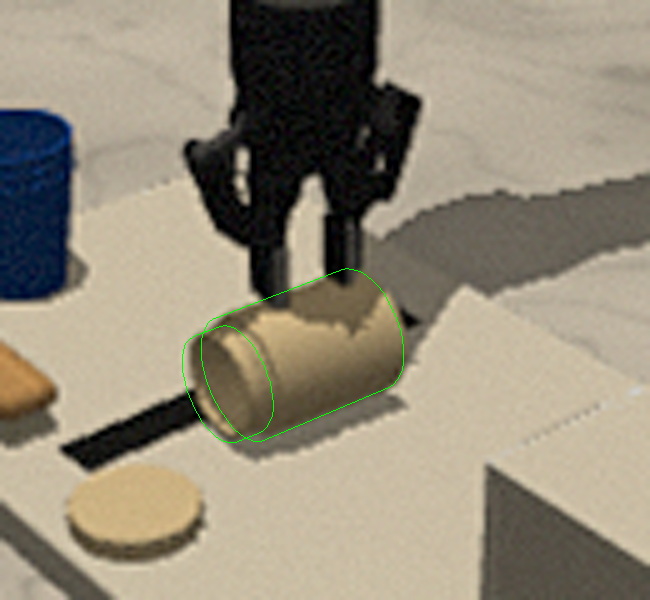

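The jar's outline is behind the prediction, with about 36 mm left: the last stroke lost contact part-way. The fingers are now on the top of the jar with 17 N, so I'll do a short stroke ahead that follows the curve downward.

apply_moves:
  targets:
    - [0.06,0,0,0,0,0]
    - [0.1,0.003,0,0,0,0]
    - [0.1,0.008,0,0,0,0]
    - [0.1,0.012,0,0,0,0]
    - [0.1,0.016,0,0,0,0]
    - [0.04,0.01,0,0,0,0]
    - [0,0,0,0,0,0]

```text
clock: 20.55
eef_pos: [512.6, -72.6, 97.5]
tool_rot: [-1.571, -0.003, -1.726]
force: [-5.7, -2.2, 23.3]
width: 36.7
```

apply_moves:
  targets:
    - [0,-0.5,0,0,0,0]
    - [0,0,0,0,0,0]
    - [-0.55,0,0,0,0,0]
    - [0,0,0,0,0,0]
    - [0,0.3,0,0,0,0]
    - [0,0.14,0,0,0,0]
    - [0,0.03,0,0,0,0]
    - [0,0,0,0,0,0]

```text
clock: 21.55
eef_pos: [515.9, -49.1, 98.5]
tool_rot: [-1.571, -0.001, -1.725]
force: [-5.5, 1.0, 22.5]
width: 36.3
```

```bash
python3 -c "
from h import *
T=get_image('scene');cv2.imwrite('pics/s6raw.png',T[:,:,::-1]);chfit(T,np.array([515.6,-61,-.154]),'pics/s6.png')
togo([536,72,100])"
```

```text
jar [ 5.25077e+02 -5.01690e+01 -3.23000e-01] chamfer px 0.72
strip x,y -43.9 47.3
strip x,y 37.2 25.3
t 21.6 tcp [515.9 -49.1  98.6] f [-4.78  1.04 22.82] w 36.5
[[-0.154, -0.001, 0.988], [-0.988, -0.001, -0.154], [0.001, -1.0, -0.0]]
togo/40 [-3.068 -0.039  0.031]
```

View pics/s6.png

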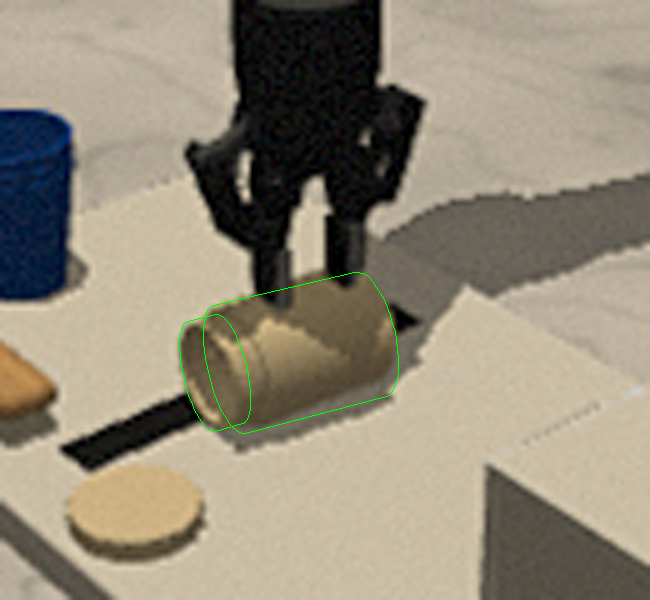

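The lower edge of the jar shows it has yawed to about -0.3, with the shoulder end advanced more than the base. I'll lift off and swing aside for a clean top view.

apply_moves:
  targets:
    - [0,-0.6,0,0,0,0]
    - [0,-0.9,0,0,0,0]
    - [0.3,-0.9,0,0,0,0]
    - [0.9,-0.6,0,0,0,0]
    - [0.9,0,0,0,0,0]
    - [0.9,0,0,0,0,0]
    - [0.9,0,0,0,0,0]
    - [0.9,0,0,0,0,0]
    - [0.9,0,0,0,0,0]
    - [0.9,0,0,0,0,0]
    - [0.4,0,0,0,0,0]

```text
clock: 22.98
eef_pos: [471.9, -328.3, 216.0]
tool_rot: [-1.573, -0.001, -1.729]
force: [-0.7, -0.5, -0.4]
width: 36.6
```

```bash
python3 -c "
from h import *
T=get_image('top');cv2.imwrite('pics/t7raw.png',T[:,:,::-1])
h=cv2.cvtColor(T,cv2.COLOR_RGB2HSV);print(h[205,300:360:3].tolist())
jarfit(T,(290,170,365,245),'pics/t7.png',-.25)
togo([536,72,100])"
```

```text
[[45, 25, 122], [48, 25, 121], [45, 30, 121], [43, 30, 121], [43, 25, 121], [44, 23, 123], [17, 73, 80], [22, 79, 97], [20, 78, 108], [25, 68, 117], [34, 56, 122], [25, 69, 115], [19, 86, 110], [20, 76, 97], [20, 74, 79], [30, 38, 27], [47, 29, 124], [42, 27, 122], [43, 30, 120], [43, 25, 122]]
jar [ 5.17712e+02 -5.47810e+01 -1.37000e-01] resid 69.5 area 1136
base strip x,y -52.3 34.5
shoulder strip x,y 31.4 28.0
t 23.02 tcp [ 471.8 -329.5  216.1] f [-0.16 -2.78  0.48] w 36.6
[[-0.158, -0.002, 0.987], [-0.987, -0.001, -0.158], [0.001, -1.0, -0.001]]
togo/40 [-1.017e+01  2.888e+00  1.000e-03]
```

View pics/t7.png

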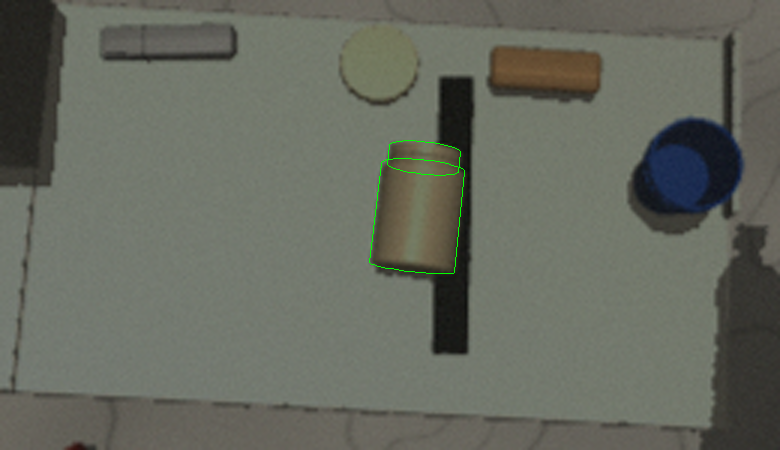

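Clean top view: the jar is at (517.7, -54.8) with yaw -0.137, lying parallel enough to the strip. Its ends are 34 and 28 mm from the centre line, and all bystanders are in place. I'll do two gentler strokes of about 15.5 mm, pressing through the whole of each stroke.

apply_moves:
  targets:
    - [-0.9,0,0,0,0,0]
    - [-0.9,0,0,0,0,0]
    - [-0.9,0,0,0,0,0]
    - [-0.9,0,0,0,0,0]
    - [-0.9,0,0,0,0,0]
    - [-0.9,0,0,0,0,0]
    - [-0.9,0,0,0,0,0]
    - [-0.86,0,0.04,0,0,0]
    - [0,0.8,0,0,0,0]
    - [0,0.9,0,0,0,0]
    - [0,0.8,0,0,0,0]
    - [0,0,0,0,0,0]

```text
clock: 24.52
eef_pos: [516.8, -41.3, 115.3]
tool_rot: [-1.576, 0.0, -1.723]
force: [-0.3, -0.2, -0.2]
width: 36.2
```

```bash
python3 -c "
from h import *
togo([518.8,-46.9,98.6])"
```

```text
t 24.52 tcp [516.8 -41.3 115.3] f [-0.26 -0.24 -0.2 ] w 36.2
[[-0.151, -0.005, 0.988], [-0.989, 0.001, -0.151], [-0.0, -1.0, -0.006]]
togo/40 [0.13  0.417 0.073]
```

apply_moves:
  targets:
    - [0.06,0.25,0.04,0,0,0]
    - [0,0.1,0,0,0,0]
    - [0,0,0,0,0,0]
    - [0,0,0,0,0,0]

```text
clock: 25.02
eef_pos: [520.6, -45.3, 103.7]
tool_rot: [-1.57, 0.0, -1.725]
force: [0.5, -0.1, -0.6]
width: 36.3
```

apply_moves:
  targets:
    - [0,0.06,0,0,0,0]
    - [0,0.02,0,0,0,0]
    - [0,0,0,0,0,0]

```text
clock: 25.4
eef_pos: [520.2, -45.3, 99.9]
tool_rot: [-1.571, -0.0, -1.725]
force: [-0.2, -0.3, 0.1]
width: 36.3
```

apply_moves:
  targets:
    - [0,0.04,0,0,0,0]
    - [0,0.025,0,0,0,0]
    - [0,0,0,0,0,0]

```text
clock: 25.78
eef_pos: [520.6, -44.7, 98.3]
tool_rot: [-1.57, 0.0, -1.724]
force: [-1.8, 0.6, 10.0]
width: 36.5
```

apply_moves:
  targets:
    - [0.06,-0.006,0,0,0,0]
    - [0.12,-0.008,0,0,0,0]
    - [0.12,0,0,0,0,0]
    - [0.12,0,0,0,0,0]
    - [0.12,0.006,0,0,0,0]
    - [0.12,0.012,0,0,0,0]
    - [0.1,0.012,0,0,0,0]
    - [0.04,0.006,0,0,0,0]
    - [0,0,0,0,0,0]

```text
clock: 26.9
eef_pos: [516.0, -76.9, 98.7]
tool_rot: [-1.569, -0.001, -1.725]
force: [-4.0, 0.4, 21.9]
width: 36.1
```

apply_moves:
  targets:
    - [0,-0.5,0,0,0,0]
    - [0,0,0,0,0,0]
    - [-0.36,0,0,0,0,0]
    - [0,0,0,0,0,0]
    - [0,0.3,0,0,0,0]
    - [0,0.12,0,0,0,0]
    - [0,0.05,0,0,0,0]
    - [0,0,0,0,0,0]
    - [0,0,0,0,0,0]

```text
clock: 28.02
eef_pos: [517.0, -62.4, 98.5]
tool_rot: [-1.572, -0.0, -1.725]
force: [-4.5, 1.2, 14.7]
width: 36.0
```

apply_moves:
  targets:
    - [0.06,-0.004,0,0,0,0]
    - [0.1,-0.006,0,0,0,0]
    - [0.12,0,0,0,0,0]
    - [0.12,0,0,0,0,0]
    - [0.12,0.006,0,0,0,0]
    - [0.1,0.01,0,0,0,0]
    - [0.08,0.012,0,0,0,0]
    - [0.04,0.008,0,0,0,0]
    - [0,0,0,0,0,0]
    - [0,0,0,0,0,0]

```text
clock: 29.28
eef_pos: [512.7, -92.3, 98.6]
tool_rot: [-1.571, -0.002, -1.725]
force: [-6.0, 0.5, 26.0]
width: 36.1
```

apply_moves:
  targets:
    - [0,-0.4,0,0,0,0]
    - [0,-0.9,0,0,0,0]
    - [0,-0.9,0,0,0,0]
    - [0.5,-0.6,0,0,0,0]
    - [0.9,0,0,0,0,0]
    - [0.9,0,0,0,0,0]
    - [0.9,0,0,0,0,0]
    - [0.9,0,0,0,0,0]
    - [0.9,0,0,0,0,0]
    - [0.9,0,0,0,0,0]
    - [0.4,0,0,0,0,0]
    - [0,0,0,0,0,0]

```text
clock: 30.78
eef_pos: [474.0, -341.4, 208.2]
tool_rot: [-1.571, 0.001, -1.727]
force: [-0.0, 0.1, 0.0]
width: 36.3
```

```bash
python3 -c "
from h import *
T=get_image('top');cv2.imwrite('pics/t9raw.png',T[:,:,::-1])
jarfit(T,(305,170,372,250),'pics/t9.png',-.15)
togo([536,72,100])
T2=get_image('top');print(np.abs(T2.astype(int)-T)[170:240,300:370].mean())"
```

```text
jar [ 5.13284e+02 -8.54590e+01 -1.48000e-01] resid 80.9 area 1121
base strip x,y -54.9 4.1
shoulder strip x,y 28.8 -3.3
t 30.82 tcp [ 474.6 -339.9  208.4] f [ 0.34 -0.55 -0.02] w 36.2
[[-0.153, 0.0, 0.988], [-0.988, 0.001, -0.153], [-0.001, -1.0, -0.0]]
togo/40 [-10.406   2.725  -0.057]
1.7753061224489797
```

View pics/t9.png

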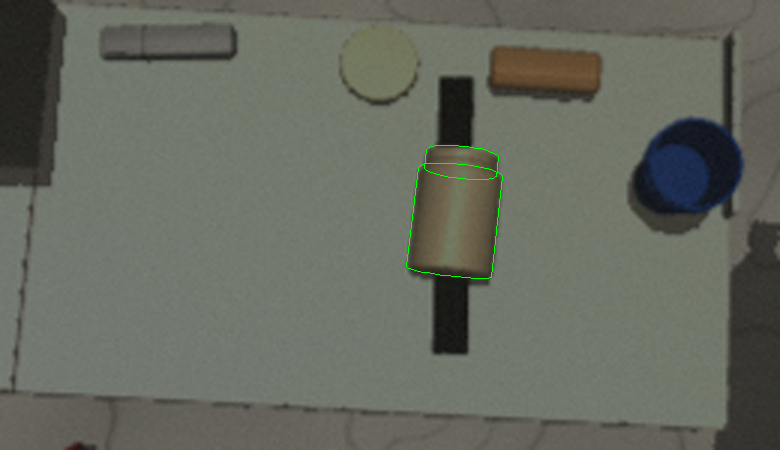

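The jar now lies on the strip. Its ends are +4 and -3 mm from the centre line, well inside the strip's length, and it is at rest with the bystanders unmoved. Handing in.

```bash
python3 -c "
from cell import *
print(finish_job())"
```

```text
the job is handed in; nothing more can be done
None
```

I rolled the jar about 160 mm onto the rubber strip, pressing only on its top with two fingertips spread along its axis. It took nine short strokes, and I handed the job in at about 31 s.

- **Jar position:** In the last top view its base end is +4.1 mm and its shoulder end -3.3 mm from the strip's centre line, against a limit of 15 mm. Along the strip the ends are at -55 and +29 mm, well inside ±120 mm.
- **At rest:** Two consecutive pictures of the jar showed no change beyond image noise, and the gripper was clear of everything.
- **Other objects:** The lid, cups, brush and case look unmoved in the pictures, but I did not re-measure them numerically.
- **Lost contact:** The sixth stroke lost contact part-way, so the jar moved about 9 mm instead of 22. I noticed this in the pictures and corrected it.
- **Disagreeing checks:** While the jar was pressed, one scene-camera fit suggested it had yawed to -0.32 rad. The clear top view after lifting off gave -0.14 rad, and I relied on that. The scene-camera fit also put the jar a few millimetres off along its axis.

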